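# Take the mould out of the sprung cheese press

### The arm

A 6-joint arm with a two-finger parallel gripper is mounted at the origin on a cart in front of the work surface, level with it; the furniture and walls round the work are solid. World frame = base frame: x ahead of the robot, y to its left, z up, the work surface at z = 0. Lengths are in m, angles in rad, forces in N, time in s.
With the tool pointing down it reaches from about 0.375 to 0.975 m from the base axis. Payload 3.8 kg.
Tool frame: the origin (TCP) lies midway between the tips of the shut fingers; the grasp point (between the pads) lies 19 mm behind it (bot.tcp_to_grasp is the distance from the TCP to the grasp point, in m); x points along the fingers, y is the direction in which the jaws open and shut, and the axes are right-handed (so a half turn about x gives the same grasp; the last joint's range is limited). The gripper opens to 85 mm and grips with 20 to 120 N. Pads are 22 mm wide; open, the fingers measure 114 mm over their backs; the gripper's body (76 mm by 85 mm) begins 54 mm behind the grasp point. The pads swing forward as they close: fully open they stand 13 mm farther back than shut.
Start: joints at [1.246, 0.264, 1.604, -0, 1.274, -0.037], TCP at [0.192, 0.647, 0.231] pointing down, gripper open.
Joint ranges: [-2.63, 2.63], [-0.94, 2.18], [0.31, 2.57], [-1.31, 4.45], [0, 2.66], [-2.55, 2.55]. Speed limits (rad/s): [2.57, 2.57, 3.14, 3.14, 3.14, 3.14].

### API

Orientations are given as a unit quaternion [x, y, z, w].
In Python, from plant import bot, snapshot gives the robot as it stands.
- The arm moves only by the shell command python3 -m handwheel 'ROWS'. ROWS is text: rows parted by semicolons, each of 7 numbers parted by spaces: the shift along the tool's x, y, z in cm, then the turn, a rotation vector about the tool's x, y, z in degrees, then the gripper's target within -1 to 1 (fully open at 1, half-way at 0, shut at -1). In form: tx ty tz ax ay az gripper; .... A call has 1 to 5 rows; each row shifts and turns the commanded pose from where the row before left it, along the tool's axes as they then stand; what a row does not reach is not made up. A row lasts 1/12 s, in which the tool goes at most 41.7 mm and 7.16 degrees, less where a joint would pass 70% of its speed; a pose out of reach is approached as far as the arm can. A call with a gripper value outside its range is refused whole. The fingers move at their own pace and stop on an object; the grip force is fixed at half the most. Time passes only in rows, so rows that do not move let the fingers close. It gives the time, the measured TCP pose, the force and the opening at its end, in the units of the state.
- bot.observe(): the state, without advancing time (a new reading comes with each control period).
- snapshot(name): name is "scene" or "side" or "wrist"; returns a dict with "image" (480x640x3 uint8, red, green, blue), "mtx" (3x3 intrinsics, pixels), "dist" ([k1, k2, p1, p2, k3] as OpenCV has them; the pictures are not rectified), "origin" and "attitude" of the camera in the world. Camera axes: x right, y down, z forward; pixel columns grow to the right and rows downward; lengths in m; the calibration is good to about 2 mm. A picture is of the moment at which its call begins. There is no depth.
- bot.hand_in(): hands the job in, once; it reports no verdict.
The state is a dict: "time": time; "q": joint angles; "dq": joint speeds; "effort": joint torques, N m; "eef_pos": TCP position; "orientation": TCP orientation; "force": force on the tool from outside, world axes, zero at the start; "ft_torque": the same for the moment, N m; "width": opening from 0.0 (shut) to 1.0 (fully open).
Only numpy, scipy, OpenCV 4.12 (cv2) and the standard library are available. Lean on these libraries where they do the work, as an engineer would, in place of code of your own. Each camera call takes 0.05 s, during which the arm holds its last target.

### The job

The cheese has been pressed long enough. Swing the arm of the cheese press up until its springs hold it open by themselves, without ever letting it snap back down; then draw the white mould out from under the press and, keeping it upright, stand it on the wooden chopping board, wholly on the board, set down and not dropped. Leave the press open and the other things on the worktop where they are.

Things in the scene. Friction and masses are not known exactly. Their poses are not given: they have to be found in the camera images.
- cheese_press: Cheese press, fixed: wooden base 290 x 140 mm, 20 mm high, reaching 160 mm to -x (front) and 130 mm to +x of the origin. Origin on the worktop under the hinge axis; x to its rear, y to its left, z up. Steel side plates (outside at y = +-24 mm) carry the hinge. Two coil springs (y = +-38 mm) run from a pin on the arm, 50 mm before the hinge, to the rear of the base.
- press_arm (a joint): Angle of the press arm (rad): 0 = level, foot on the mould (the start); grows as the handle swings up and back; stop at 1.12. At first the springs pull it down (about 10 N up at the handle lifts it, less further up); past a dead point in the second half of the travel they pull it up to the stop and hold it there. Let go before that, it snaps down.
- press_hinge (a point): On the hinge axis of the arm, 150 mm above the worktop, over the press's origin; frame as the press, the axis is its y.
- press_handle (a point): Grip point on the black handle, on the arm's centre line, 190 mm from the hinge; turns with the arm: x along the arm to the hinge, y the hinge's axis. The handle is a round bar along the arm, 21 to 23 mm thick, from 146 to 217 mm from the hinge, free all round; pinch it from its two sides (along y) and it can pivot in the fingers. Behind it the arm is a bar 30 mm wide.
- press_foot (a point): Middle of the underside of the pressing foot: a disc 47 mm across on a 12 mm screw, 100 mm from the hinge along the arm and 47 mm below its centre line. With the arm open, the foot hangs over the mould (its edge about 200 mm above the worktop), so the mould can't be taken from straight above: come from the front (-x of the press), tool leaning back towards there 25 to 50 degrees.
- press_tray (a point): Middle of the floor of the square steel drip tray, 23 mm above the worktop, 100 mm in front of the press's origin. Inside 106 x 106 mm; its lip stands 7 mm above its floor.
- cheese_mould: White round perforated tub with a blue pressing lid in its mouth, one piece: 62 mm across (65 at the rim, 64 to 72 mm up), 80 mm high, 0.27 to 0.53 kg. Origin at the centre of its underside, z up. It starts loose in the drip tray near its middle, under the foot; lift it over the tray's lip.
- chopping_board: Wooden chopping board lying flat, 200 mm (its x) x 300 mm (its y) x 22 mm. Origin at the centre of its underside; it is loose, 0.84 kg.
- kitchen_timer: Red and white round kitchen timer, 68 mm across, 55 mm high; origin at the centre of its underside. Bystander.
- pepper_mill: Brown wooden pepper mill, 58 mm across, 170 mm high; origin at the centre of its underside. Bystander.
- spice_jar: Slim glass spice jar with a dark cap, 41 mm across, 105 mm high; origin at the centre of its underside. Bystander.
- salt_shaker: Glass salt shaker, 44 mm across, 90 mm high; origin at the centre of its underside. Bystander.
- striped_mug: Blue striped mug, 86 mm across and 120 mm over the handle, 90 mm high; origin under its middle. Bystander.
Not all that is in view belongs to the job. What is shaped like the cheese_mould but green or pink is not meant.

How it is judged:
On the way, in this order (a step that is already met when the one before it is completed fails the run):
1. the press arm stands open by itself (angle over 0.95 rad), with nothing touching it, the mould still in its tray (value of joint press_arm above 0.95 rad and contact force between press_arm and the arm below 0.1 N and contact force between press_arm and the fingers below 0.1 N and horizontal distance between cheese_mould and cheese_press below 0.14 m), for 0.2 s.
2. the mould, still held in the fingers, is over the board and less than 12 mm above it (x of cheese_mould in the frame of chopping_board between -0.072 and 0.072 m and y of cheese_mould in the frame of chopping_board between -0.122 and 0.122 m and z of cheese_mould in the frame of chopping_board between 0.016 and 0.034 m and contact force between cheese_mould and the fingers above 0.5 N), for 0.05 s.
At the end, for the whole second after the job is handed in: The mould stands upright (within 0.08 rad) and still on the board, released, its middle at least 28 mm in from every edge of the board and its underside on the board's top; the press arm is open by itself (over 0.95 rad) (x of cheese_mould in the frame of chopping_board between -0.072 and 0.072 m and y of cheese_mould in the frame of chopping_board between -0.122 and 0.122 m and z of cheese_mould in the frame of chopping_board between 0.016 and 0.028 m and angle between cheese_mould's own z axis and vertical below 0.08 rad and linear speed of cheese_mould below 0.02 m/s and contact force between cheese_mould and the fingers below 0.05 N and value of joint press_arm above 0.95 rad); the robot touches nothing.
It fails at once if the press arm snaps down (falls faster than 3 rad/s) (velocity of joint press_arm below -3 rad/s).
It fails at once if the mould is tipped more than 0.5 rad (angle between cheese_mould's own z axis and vertical above 0.5 rad).
It fails at once if the board is pushed more than 40 mm from its place (distance of chopping_board from where it was at the start of the episode above 0.04 m).
It fails at once if the timer, pepper mill, spice jar, salt shaker or striped mug is moved more than 30 mm or knocked over (distance of any of kitchen_timer, pepper_mill, spice_jar, salt_shaker, striped_mug from where it was at the start of the episode above 0.03 m or angle between any of kitchen_timer, pepper_mill, spice_jar, salt_shaker, striped_mug's own z axis and vertical above 0.5 rad).
It also fails if it takes over 58 s, if anything falls off the work surface, if the arm or the gripper's body presses on something with over 40 N, if the wrist force passes 120 N, or if a joint passes its speed limit or range.

## Working session

There is one attempt and no reset: what is moved stays moved. The work goes in short steps, Python scripts to look and compute and a shell command to move; the robot and the scene stay as the last step left them, time stands still between calls to the robot, and variables do not carry over. Pictures are saved under pics/ and viewed, and the job is handed in when it is done.

```bash
ls; mkdir -p pics; python3 - <<'E'
from plant import bot, snapshot
import cv2
s=bot.observe();print(s, bot.tcp_to_grasp)
for n in("scene","side","wrist"):
    d=snapshot(n);cv2.imwrite(f"pics/{n}0.png",d["image"][:,:,::-1]);print(n,{k:v for k,v in d.items() if k!="image"})
E
```

```text
pics
{'time': 0.0, 'q': array([ 1.24608974e+00,  2.64763407e-01,  1.60536646e+00,  2.26288292e-05,
        1.27371393e+00, -3.69041186e-02]), 'dq': array([-8.55003296e-04,  9.97367323e-04,  6.71078353e-05,  1.33567063e-03,
        1.67891872e-03, -3.40537701e-04]), 'effort': array([ 1.57074137e-03, -5.15108085e+01, -3.67318654e+01,  5.65136111e-05,
        1.28831249e-02, -8.49702815e-06]), 'eef_pos': array([0.19135948, 0.646544  , 0.2299592 ]), 'orientation': array([ 0.10062344,  0.69994804, -0.10218654,  0.69964675]), 'force': array([-0.11079988, -0.4748779 , -0.30226248]), 'ft_torque': array([-0.04370865, -0.04200698,  0.02263736]), 'width': 1.0013151064817325} 0.0187
scene {'mtx': array([[621.8079957 ,   0.        , 311.79550336],
       [  0.        , 621.8079957 , 243.51304642],
       [  0.        ,   0.        ,   1.        ]]), 'dist': array([-0.09589349,  0.        ,  0.        ,  0.        ,  0.        ]), 'origin': array([ 1.74286435, -0.2957634 ,  1.30215905]), 'attitude': array([ 0.72720171,  0.57212983, -0.2252367 , -0.30514514])}
side {'mtx': array([[511.0562649 ,   0.        , 321.88360461],
       [  0.        , 511.0562649 , 245.56660488],
       [  0.        ,   0.        ,   1.        ]]), 'dist': array([0.00197919, 0.        , 0.        , 0.        , 0.        ]), 'origin': array([0.12121535, 1.07975573, 0.84373377]), 'attitude': array([-0.18280931,  0.85566619, -0.47336154,  0.10171026])}
wrist {'mtx': array([[382.94788402,   0.        , 318.26275104],
       [  0.        , 382.94788402, 238.17058419],
       [  0.        ,   0.        ,   1.        ]]), 'dist': array([-0.02997084,  0.        ,  0.        ,  0.        ,  0.        ]), 'origin': array([0.1179596, 0.669321 , 0.3713314]), 'attitude': array([0.79179853, 0.59158974, 0.09045687, 0.12204191])}
```

View pics/scene0.png

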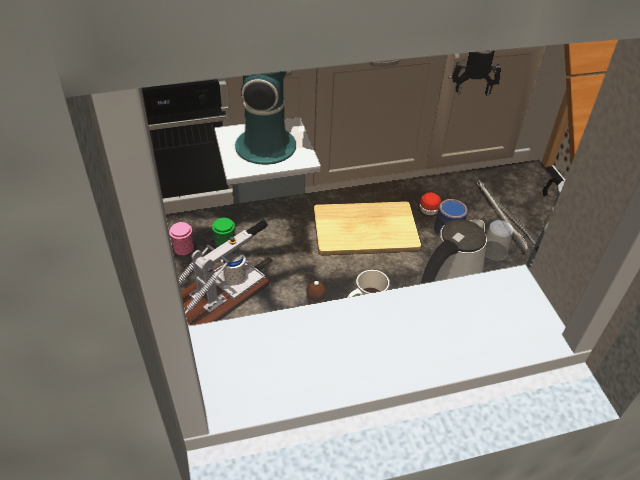

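View pics/side0.png

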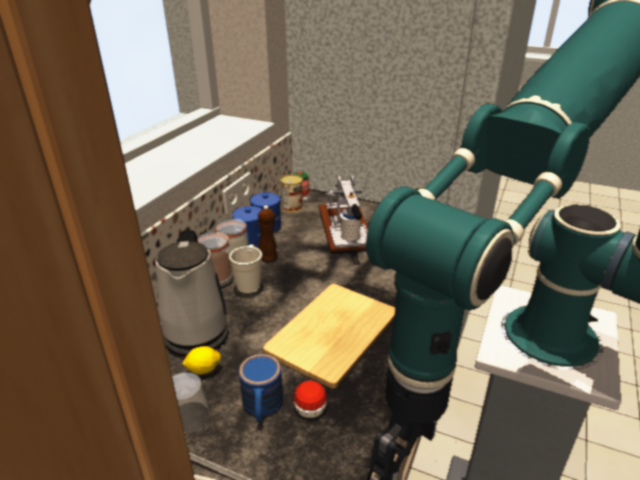

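View pics/wrist0.png

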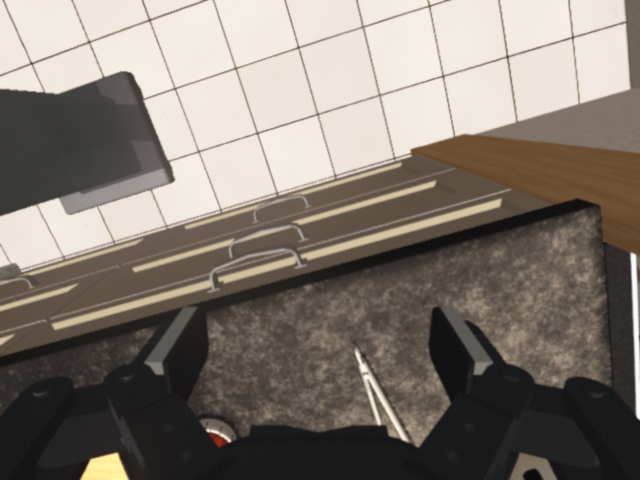

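The scene view shows the press at about (225,275), with the white mould under its arm at (236,268). The green tub is at (223,232), the pink one at (181,238) and the board at (367,228). I'll build helpers and enlarge the press area.

```bash
cat > h.py <<'E'
import numpy as np, cv2
from scipy.spatial.transform import Rotation as R
from plant import bot, snapshot
def ray(d,uv):
    p=cv2.undistortPoints(np.array([[uv]],float),d["mtx"],d["dist"])[0,0]
    return R.from_quat(d["attitude"]).apply([p[0],p[1],1.])
def onz(d,uv,z):
    r=ray(d,uv); return d["origin"]+r*(z-d["origin"][2])/r[2]
def proj(d,P):
    P=np.atleast_2d(np.array(P,float)); Rm=R.from_quat(d["attitude"]).as_matrix()
    return cv2.projectPoints((P-d["origin"])@Rm,np.zeros(3),np.zeros(3),d["mtx"],d["dist"])[0][:,0]
def tri(ds,uvs):
    A=np.zeros((3,3));b=np.zeros(3)
    for d,u in zip(ds,uvs):
        r=ray(d,u);r/=np.linalg.norm(r);M=np.eye(3)-np.outer(r,r);A+=M;b+=M@d["origin"]
    return np.linalg.solve(A,b)
def crop(d,x0,y0,x1,y1,s,name):
    cv2.imwrite("pics/"+name,cv2.resize(d["image"][y0:y1,x0:x1,::-1],None,fx=s,fy=s,interpolation=cv2.INTER_CUBIC))
E
python3 - <<'E'
from h import *
d=snapshot("scene");crop(d,160,200,290,330,5,"s1.png");crop(d,290,180,480,310,4,"s2.png")
d=snapshot("side");crop(d,300,160,400,270,5,"d1.png");crop(d,170,270,410,440,3,"d2.png")
E
```

```text
(no output)
```

View pics/s1.png

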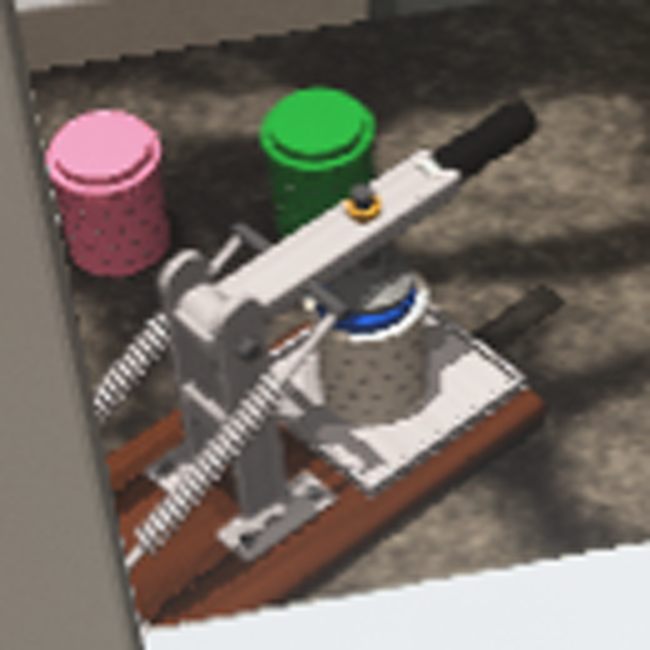

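View pics/d1.png

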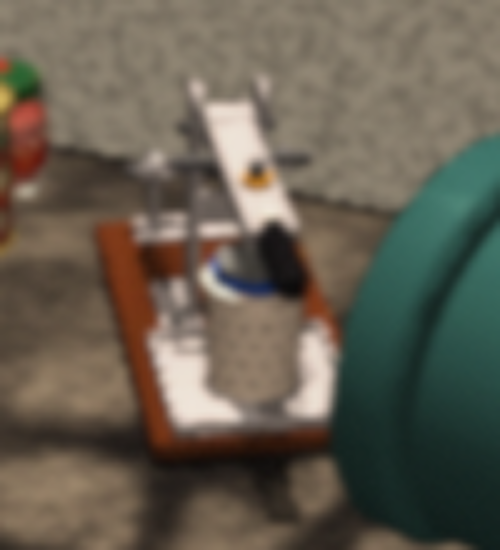

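View pics/s2.png

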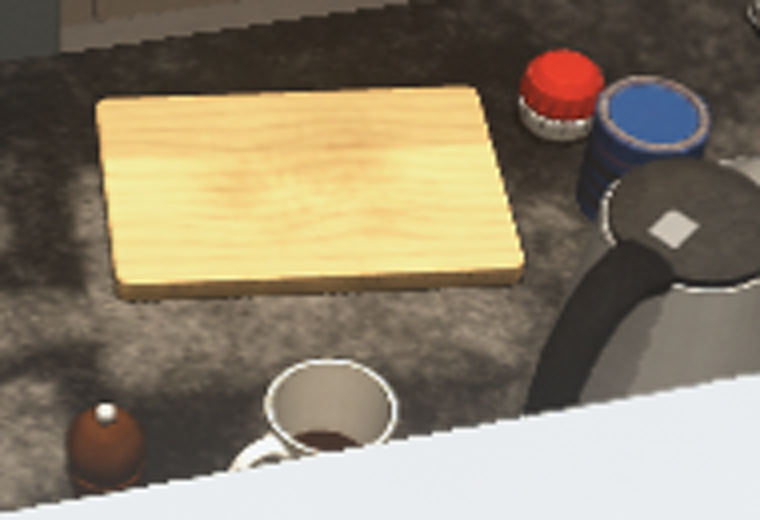

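Candidates: green tub (223,232), pink tub (181,238), and the white perforated tub with a blue lid under the foot (236,268). The last one matches the description, and the crop confirms it. Now to measure poses.

```bash
python3 - <<'E'
from h import *
np.set_printoptions(precision=4,suppress=True)
a=snapshot("scene");b=snapshot("side")
S=lambda x,y:(160+x/5,200+y/5); D=lambda x,y:(300+x/5,160+y/5); B=lambda x,y:(290+x/4,180+y/4)
for c in[(97,102),(476,88),(523,268),(118,287)]:print("board",onz(a,B(*c),.022))
print("base front scene",onz(a,S(545,395),.02))
print("base side: front-left-in-img",onz(b,D(152,450),.02),"rear",onz(b,D(98,225),.02))
print("tray corners scene (520,378)",onz(a,S(522,378),.03),onz(a,S(370,490),.03),onz(a,S(425,318),.03))
print("tray side",onz(b,D(175,432),.03))
print("mould lid centre scene",onz(a,S(372,300),.08),"rim side",onz(b,D(250,275),.075))
print("knob tri",tri([a,b],[S(362,195),D(258,172)]))
print("handle tip",tri([a,b],[S(520,112),D(285,275)]), "rear",tri([a,b],[S(447,165),D(276,228)]))
print("hinge pin right end scene, plate", onz(a,S(250,345),.15))
print("spring pins", tri([a,b],[S(315,303),D(178,163)]))
print("green",onz(a,S(318,125),.08),"pink",onz(a,S(104,148),.08))
print("mill top",onz(a,B(104,410),.17),"mug",onz(a,B(331,408),.09))
E
```

```text
board [0.3691 0.0861 0.022 ]
board [0.4181 0.3786 0.022 ]
board [0.6109 0.3431 0.022 ]
board [0.5635 0.052  0.022 ]
base front scene [ 0.6308 -0.1083  0.02  ]
base side: front-left-in-img [ 0.626  -0.1064  0.02  ] rear [ 0.7754 -0.3577  0.02  ]
tray corners scene (520,378) [ 0.6245 -0.1196  0.03  ] [ 0.6842 -0.213   0.03  ] [ 0.5687 -0.1635  0.03  ]
tray side [ 0.6153 -0.116   0.03  ]
mould lid centre scene [ 0.5955 -0.1942  0.08  ] rim side [ 0.6169 -0.2391  0.075 ]
knob tri [ 0.6001 -0.1961  0.1675]
handle tip [ 0.5468 -0.1028  0.157 ] rear [ 0.573  -0.1494  0.1563]
hinge pin right end scene, plate [ 0.678  -0.2642  0.15  ]
spring pins [ 0.6601 -0.2273  0.1508]
green [ 0.4544 -0.2024  0.08  ] pink [ 0.446  -0.3228  0.08  ]
mill top [ 0.7973 -0.0223  0.17  ] mug [0.7622 0.1407 0.09  ]
```

```bash
cat >> h.py <<'E'
np.set_printoptions(precision=4,suppress=True)
PO=np.array([.6488,-.2804,0]); TH=np.deg2rad(-59.5)
px=np.array([np.cos(TH),np.sin(TH),0]); py=np.array([-px[1],px[0],0]); pz=np.array([0,0,1.])
def P(x,y,z): return PO+x*px+y*py+z*pz
def goalR(lean,flip=1,th=TH):
    a=np.array([np.cos(th),np.sin(th),0]);b=np.array([-a[1],a[0],0])*flip
    x=-np.cos(lean)*pz+np.sin(lean)*a
    return R.from_matrix(np.array([x,b,np.cross(x,b)]).T)
def plan(pos,Rg):
    s=bot.observe();Rc=R.from_quat(s["orientation"])
    dp=Rc.inv().apply(np.array(pos)-s["eef_pos"])*100
    rv=np.rad2deg((Rc.inv()*Rg).as_rotvec())
    print("t",round(s["time"],2),"pos",s["eef_pos"],"shift cm",dp,"turn deg",rv,"F",s["force"],"w",round(s["width"],3),"q",s["q"])
E
python3 - <<'E'
from h import *
s=bot.observe();Rc=R.from_quat(s["orientation"]);print(Rc.as_matrix())
w=snapshot("wrist");print("cam in tool",Rc.inv().apply(w["origin"]-s["eef_pos"]),Rc.inv().apply(R.from_quat(w["attitude"]).apply([0,0,1])))
g=P(-.19,0,.15);print(g)
for f in(1,-1):
    for l in(0,30):
        plan(g,goalR(np.deg2rad(l),f))
# overlay
for n,c,sc in(("scene",(160,200,290,330),5),("side",(300,160,400,270),5)):
    d=snapshot(n);im=cv2.resize(d["image"][c[1]:c[3],c[0]:c[2],::-1],None,fx=sc,fy=sc,interpolation=cv2.INTER_CUBIC)
    def L(pts,col):
        q=((proj(d,pts)-np.array(c[:2]))*sc).astype(int);cv2.polylines(im,[q.reshape(-1,1,2)],False,col,1)
    L([P(-.16,-.07,.02),P(-.16,.07,.02),P(.13,.07,.02),P(.13,-.07,.02),P(-.16,-.07,.02)],(255,255,0))
    L([P(0,0,.15),P(-.217,0,.15)],(0,255,0));L([P(-.05,-.038,.15),P(-.05,.038,.15)],(0,255,0))
    k=.053;L([P(-.1-k,-k,.03),P(-.1-k,k,.03),P(-.1+k,k,.03),P(-.1+k,-k,.03),P(-.1-k,-k,.03)],(255,0,255))
    t=np.linspace(0,6.3,40);
    for z,r in((.023,.031),(.095,.0325),(.087,.0325)):L([P(-.1+r*np.cos(u),r*np.sin(u),z) for u in t],(0,0,255))
    cv2.imwrite(f"pics/ov_{n}.png",im)
E
```

```text
[[-0.0002  0.2838  0.9589]
 [-0.0005  0.9589 -0.2838]
 [-1.     -0.0005 -0.    ]]
cam in tool [-0.1413  0.0006 -0.0768] [0.9538 0.0009 0.3004]
[ 0.5524 -0.1167  0.15  ]
t 0.4 pos [0.1916 0.6471 0.2311] shift cm [  8.1292 -62.9949  56.2782] turn deg [43.008   0.0068  0.0175] F [ 0.2187  0.038  -0.6278] w 1.001 q [ 1.2461  0.264   1.6042 -0.      1.2737 -0.0369]
t 0.4 pos [0.1916 0.6471 0.2311] shift cm [  8.1292 -62.9949  56.2782] turn deg [ 42.0067 -28.5585 -11.2373] F [ 0.2187  0.038  -0.6278] w 1.001 q [ 1.2461  0.264   1.6042 -0.      1.2737 -0.0369]
t 0.4 pos [0.1916 0.6471 0.2311] shift cm [  8.1292 -62.9949  56.2782] turn deg [-136.992    -0.022     0.0086] F [ 0.2187  0.038  -0.6278] w 1.001 q [ 1.2461  0.264   1.6042 -0.      1.2737 -0.0369]
t 0.4 pos [0.1916 0.6471 0.2311] shift cm [  8.1292 -62.9949  56.2782] turn deg [-133.1157   14.0314  -35.6593] F [ 0.2187  0.038  -0.6278] w 1.001 q [ 1.2461  0.264   1.6042 -0.      1.2737 -0.0369]
```

View pics/ov_scene.png

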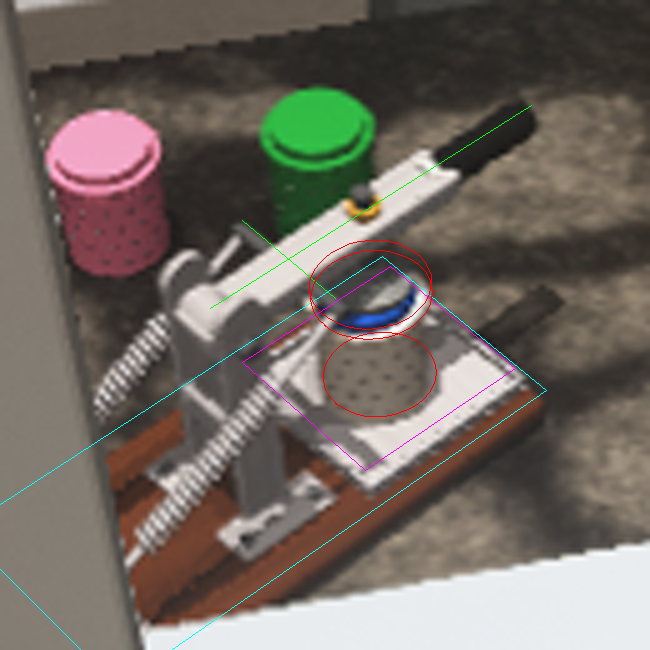

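View pics/ov_side.png

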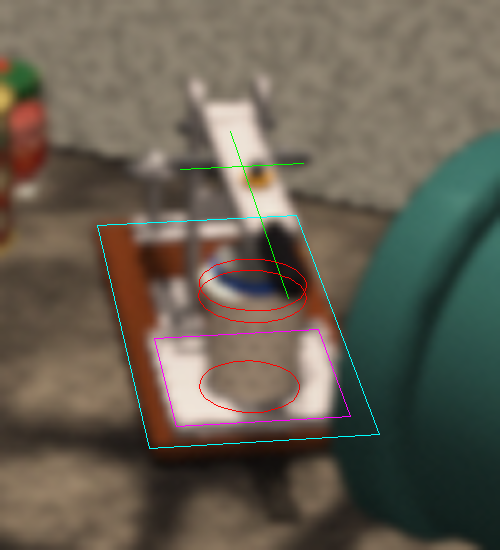

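```bash
cat > fit.py <<'E'
from h import *
from scipy.optimize import least_squares
a=snapshot("scene");b=snapshot("side")
S=lambda x,y:(160+x/5,200+y/5); D=lambda x,y:(300+x/5,160+y/5)
k=.053
obs=[(a,(-.16,.07,.02),S(546,396)),(a,(-.1-k,k,.03),S(522,380)),(a,(-.1+k,k,.03),S(370,491)),
(b,(-.16,.07,.02),D(152,449)),(b,(.13,.07,.02),D(97,226)),(b,(-.1-k,k,.03),D(176,431)),
(a,(-.217,0,.15),S(530,118)),(a,(-.146,0,.15),S(447,168)),(b,(-.146,0,.15),D(272,230)),(b,(-.217,0,.15),D(288,290)),
(a,(0,0,.15),S(207,303))]
# right edge line: points on edge in scene
def f(p):
    o=np.array([p[0],p[1],0]);X=np.array([np.cos(p[2]),np.sin(p[2]),0]);Y=np.array([-X[1],X[0],0])
    r=[]
    for d,l,uv in obs: r+=list(proj(d,o+l[0]*X+l[1]*Y+np.array([0,0,l[2]]))[0]-uv)
    q=proj(a,[o-.16*X+.07*Y+.02*pz,o+.13*X+.07*Y+.02*pz]);t=(q[1]-q[0])/np.linalg.norm(q[1]-q[0])
    for e in((310,540),(170,620)):
        v=np.array(S(*e))-q[0];r.append(v[0]*t[1]-v[1]*t[0])
    return r
s=least_squares(f,[.6488,-.2804,TH],loss="soft_l1",f_scale=.7)
print(s.x,np.rad2deg(s.x[2]));r=s.fun;print(np.array(f(s.x)[:22]).reshape(-1,2).round(1),f(s.x)[22:])
E
python3 fit.py
```

```text
[ 0.6463 -0.2814 -1.0578] -60.60565114481544
[[-0.1 -0.8]
 [-1.4 -2.1]
 [-1.4 -4.3]
 [-0.7 -0.2]
 [ 1.6 -0.3]
 [-0.1 -0.9]
 [ 0.8 -2.3]
 [-3.   0.1]
 [-0.8  2. ]
 [-0.3  1.9]
 [ 0.2  0.4]] [np.float64(-1.5710060590647608), np.float64(-3.8196998823132304)]
```

```bash
python3 -m handwheel '-0.35 -2.76 2.42 0 0 0 1;-0.35 -2.76 2.42 0 0 0 1;-0.35 -2.76 2.42 0 0 0 1;-0.35 -2.76 2.42 0 0 0 1;-0.35 -2.76 2.42 0 0 0 1' && python3 -m handwheel '-0.35 -2.76 2.42 0 0 0 1;-0.35 -2.76 2.42 0 0 0 1;-0.35 -2.76 2.42 0 0 0 1;-0.35 -2.76 2.42 0 0 0 1;-0.35 -2.76 2.42 0 0 0 1' && python3 -m handwheel '-0.35 -2.76 2.42 0 0 0 1;-0.35 -2.76 2.42 0 0 0 1;-0.35 -2.76 2.42 0 0 0 1;-0.35 -2.76 2.42 0 0 0 1;-0.35 -2.76 2.42 0 0 0 1'
sed -i 's/^PO=.*/PO=np.array([.6463,-.2814,0]); TH=np.deg2rad(-60.6)/' h.py
python3 -c "
from h import *
plan(P(-.3,0,.3),goalR(np.deg2rad(30)))"
```

```text
time: 1.02
eef_pos: [0.2688, 0.4791, 0.249]
orientation: [0.101, 0.7, -0.101, 0.7]
force: [0.9, -0.5, 0.4]
width: 1.0
time: 1.43
eef_pos: [0.3457, 0.3123, 0.2668]
orientation: [0.101, 0.7, -0.101, 0.7]
force: [-0.2, 0.7, 0.8]
width: 1.002
time: 1.85
eef_pos: [0.4226, 0.1455, 0.2845]
orientation: [0.102, 0.699, -0.101, 0.7]
force: [0.7, -0.2, 0.2]
width: 0.994
t 1.85 pos [0.4226 0.1455 0.2845] shift cm [ -1.5511 -13.7063  12.0325] turn deg [ 43.0675 -28.4455 -11.6072] F [ 0.6957 -0.1564  0.1808] w 0.994 q [ 0.2759 -0.2116  1.9939  0.      1.358  -1.0072]
```

```bash
python3 -m handwheel '-0.3 -2.74 2.4 0 0 0 1;-0.3 -2.74 2.4 0 0 0 1;-0.3 -2.74 2.4 0 0 0 1;-0.3 -2.74 2.4 0 0 0 1;-0.3 -2.74 2.4 0 0 0 1' && python3 -m handwheel '0 0 0 5.4 -3.56 -1.45 1;0 0 0 5.4 -3.56 -1.45 1;0 0 0 5.4 -3.56 -1.45 1;0 0 0 5.4 -3.56 -1.45 1' &&  python3 -m handwheel '0 0 0 5.4 -3.56 -1.45 1;0 0 0 5.4 -3.56 -1.45 1;0 0 0 5.4 -3.56 -1.45 1;0 0 0 5.4 -3.56 -1.45 1;0 0 0 0 0 0 1'
python3 -c "
from h import *
plan(P(-.3,0,.3),goalR(np.deg2rad(30)))
d=snapshot('wrist');cv2.imwrite('pics/w1.png',d['image'][:,:,::-1])
d=snapshot('side');cv2.imwrite('pics/side1.png',d['image'][:,:,::-1])"
```

```text
time: 2.27
eef_pos: [0.4988, -0.02, 0.2994]
orientation: [0.102, 0.699, -0.101, 0.7]
force: [-0.6, 0.5, 0.1]
width: 0.996
time: 2.6
eef_pos: [0.4985, -0.0193, 0.2994]
orientation: [0.184, 0.579, -0.28, 0.744]
force: [-0.6, 0.6, -0.2]
width: 1.003
time: 3.02
eef_pos: [0.4974, -0.0168, 0.2974]
orientation: [0.252, 0.431, -0.438, 0.747]
force: [0.4, 0.6, -0.7]
width: 0.997
t 3.02 pos [ 0.4974 -0.0168  0.2974] shift cm [-0.042  -0.0202  0.4454] turn deg [-0.0791  0.0373  0.128 ] F [ 0.4421  0.6284 -0.7164] w 0.997 q [ 0.2594 -0.2197  2.0618 -0.5446  1.2122 -0.0791]
```

View pics/w1.png

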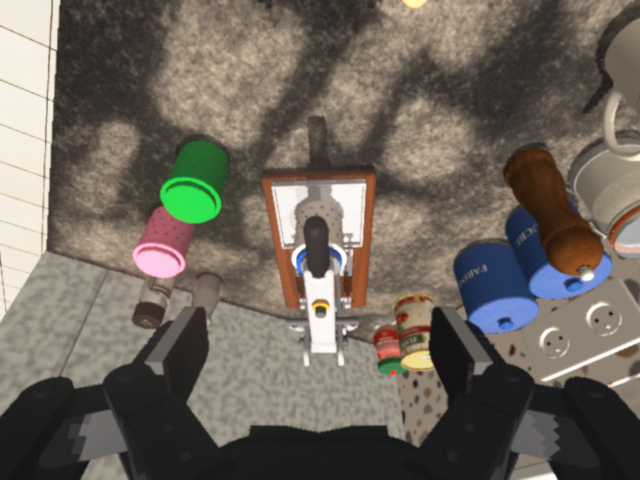

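View pics/side1.png

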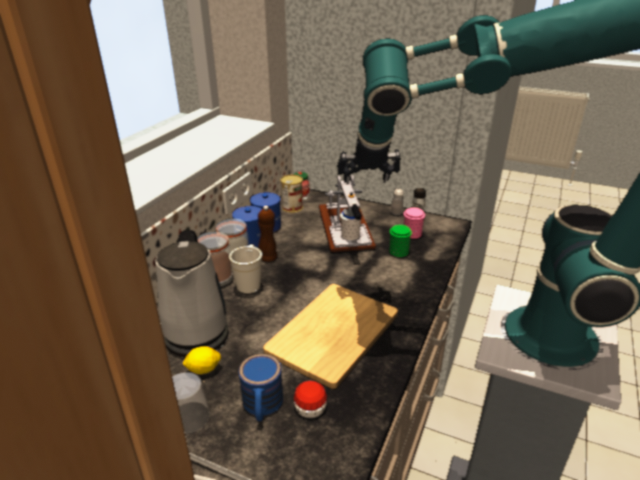

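The wrist view shows the handle running from (316,220) to (316,275), the mould at (320,240), and the press almost square in the image.

```bash
cat > ov.py <<'E'
from h import *
import sys
def overlay(n,c,sc,name,ang=0):
    d=snapshot(n);im=cv2.resize(d["image"][c[1]:c[3],c[0]:c[2],::-1],None,fx=sc,fy=sc,interpolation=cv2.INTER_CUBIC)
    def L(pts,col):
        q=((proj(d,pts)-np.array(c[:2]))*sc).astype(int);cv2.polylines(im,[q.reshape(-1,1,2)],False,col,1)
    L([P(-.16,-.07,.02),P(-.16,.07,.02),P(.13,.07,.02),P(.13,-.07,.02),P(-.16,-.07,.02)],(255,255,0))
    ca,sa=np.cos(ang),np.sin(ang)
    L([P(0,0,.15),P(-.217*ca,0,.15+.217*sa)],(0,255,0))
    L([P(-.05*ca,-.038,.15+.05*sa),P(-.05*ca,.038,.15+.05*sa)],(0,255,0))
    L([P(0,-.024,.15),P(0,.024,.15)],(0,255,0))
    k=.053;L([P(-.1-k,-k,.03),P(-.1-k,k,.03),P(-.1+k,k,.03),P(-.1+k,-k,.03),P(-.1-k,-k,.03)],(255,0,255))
    t=np.linspace(0,6.3,40)
    for z,r in((.023,.031),(.095,.0325)):L([P(-.1+r*np.cos(u),r*np.sin(u),z) for u in t],(0,0,255))
    cv2.imwrite(f"pics/{name}",im)
if __name__=="__main__":
    overlay("wrist",(250,150,390,370),4 if 0 else 3,"w2.png")
E
sed -i 's/4 if 0 else 3/2.7*1/' ov.py; python3 ov.py
python3 -c "
from h import *
d=snapshot('wrist');crop(d,250,160,390,310,4,'w2b.png')"
```

```text
(no output)
```

View pics/w2.png

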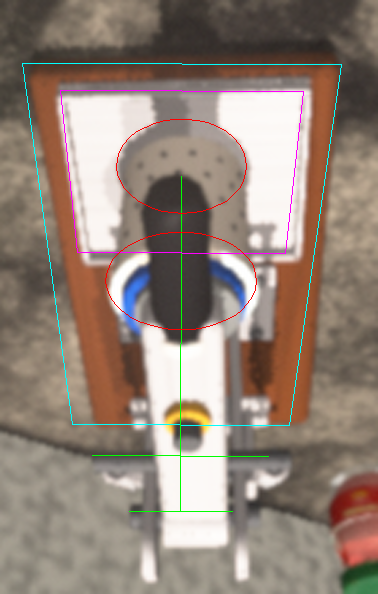

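View pics/w2b.png

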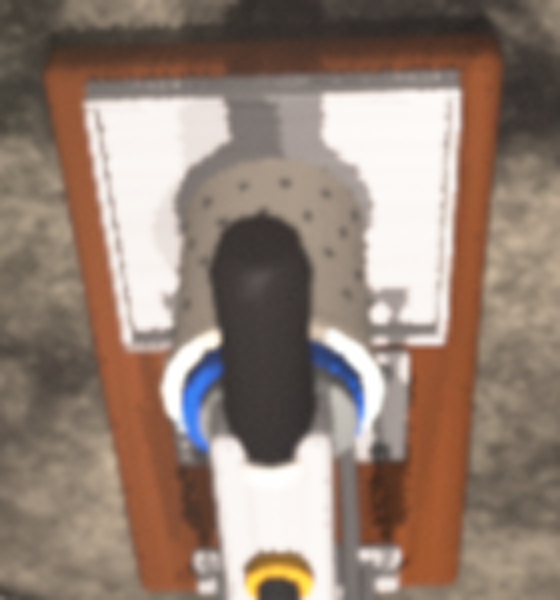

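```bash
cat > fit2.py <<'E'
from h import *
from scipy.optimize import least_squares
w=snapshot("wrist");a=snapshot("scene");b=snapshot("side")
W=lambda x,y:(250+x/2.7,150+y/2.7);S=lambda x,y:(160+x/5,200+y/5); D=lambda x,y:(300+x/5,160+y/5)
obs=[(w,(-.16,-.07,.02),W(28,68)),(w,(-.16,.07,.02),W(341,60)),(w,(.13,-.07,.02),W(95,424)),(w,(.13,.07,.02),W(308,422)),
(w,(-.05,-.038,.15),W(97,458)),(w,(-.05,.038,.15),W(286,461)),(w,(-.217,0,.157),W(178,178)),(w,(-.146,0,.155),W(180,330)),
(a,(-.16,.07,.02),S(546,396)),(b,(-.16,.07,.02),D(152,449)),(b,(.13,.07,.02),D(97,226)),(a,(-.217,0,.15),S(530,118))]
def f(p):
    o=np.array([p[0],p[1],0]);X=np.array([np.cos(p[2]),np.sin(p[2]),0]);Y=np.array([-X[1],X[0],0])
    return np.ravel([proj(d,o+l[0]*X+l[1]*Y+l[2]*pz)[0]-uv for d,l,uv in obs])
s=least_squares(f,[.6463,-.2814,TH],loss="soft_l1",f_scale=1)
print(s.x,np.rad2deg(s.x[2]));print(f(s.x).reshape(-1,2).round(1))
E
python3 fit2.py
```

```text
[ 0.6526 -0.2802 -1.0234] -58.634716434770056
[[-1.2  0.3]
 [ 0.8 -0. ]
 [-1.5  0.7]
 [-0.1 -0.1]
 [ 2.8 -0.5]
 [-2.1 -2.8]
 [-0.4  5.4]
 [ 1.8 -0.6]
 [ 0.1 -0.7]
 [-0.9 -0.1]
 [-1.4 -0.1]
 [-0.1 -2.2]]
```

```bash
sed -i 's/^PO=.*/PO=np.array([.6526,-.2802,0]); TH=np.deg2rad(-58.63)/' h.py
python3 -c "
from h import *
G=goalR(np.deg2rad(30));x=G.as_matrix()[:,0]
g=P(-.19,0,.15)
plan(g+x*(.020-.09),G);plan(g+x*.020,G)"
```

```text
t 3.37 pos [ 0.4986 -0.0189  0.2994] shift cm [11.6082 -0.1702  2.3544] turn deg [-1.8452 -0.0116  1.0513] F [-0.2981  0.0802 -0.5818] w 1.001 q [ 0.2532 -0.2205  2.0585 -0.5425  1.2116 -0.0861]
t 3.37 pos [ 0.4986 -0.0189  0.2994] shift cm [20.6067 -0.0051  2.3535] turn deg [-1.8452 -0.0116  1.0513] F [-0.2981  0.0802 -0.5818] w 1.001 q [ 0.2532 -0.2205  2.0585 -0.5425  1.2116 -0.0861]
```

```bash
python3 -m handwheel '0 0 0 -1.85 0 1.05 1;2.9 -0.04 0.59 0 0 0 1;2.9 -0.04 0.59 0 0 0 1;2.9 -0.04 0.59 0 0 0 1;2.9 -0.04 0.59 0 0 0 1' && python3 -m handwheel '0 0 0 0 0 0 1'
cat >> ov.py <<'E'
E
python3 -c "
from h import *
import ov
G=goalR(np.deg2rad(30));x=G.as_matrix()[:,0]
g=P(-.19,0,.15)
plan(g+x*.020,G)
ov.overlay('wrist',(190,180,450,440),2.2,'w3.png')"
```

```text
time: 3.78
eef_pos: [0.5385, -0.0873, 0.2101]
orientation: [0.245, 0.436, -0.424, 0.755]
force: [0.7, 0.6, 0.8]
width: 1.001
time: 3.87
eef_pos: [0.5355, -0.0889, 0.2052]
orientation: [0.243, 0.439, -0.426, 0.753]
force: [-1.2, -0.5, -1.5]
width: 1.004
t 3.87 pos [ 0.5355 -0.0889  0.2052] shift cm [8.4951 0.1055 0.2325] turn deg [ 0.0879 -0.2008  0.4494] F [-1.2003 -0.5172 -1.5246] w 1.004 q [ 0.078  -0.1073  2.1407 -0.5817  0.9495 -0.1616]
```

View pics/w3.png

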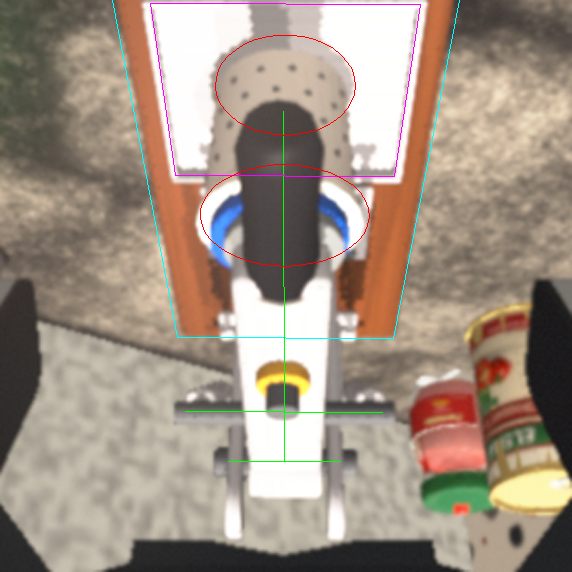

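The overlay fits the press closely, with the handle (280,200) centred between the fingers. Now advance and grip.

```bash
python3 -m handwheel '2.1 0.03 0.06 0 0 0 1;2.1 0.03 0.06 0 0 0 1;2.1 0.02 0.06 0 0 0 1;2.1 0 0.05 0 0 0 1;0 0 0 0 0 0 1' && python3 -m handwheel '0 0 0 0 0 0 -1;0 0 0 0 0 0 -1;0 0 0 0 0 0 -1;0 0 0 0 0 0 -1;0 0 0 0 0 0 -1'&& python3 -m handwheel '0 0 0 0 0 0 -1;0 0 0 0 0 0 -1;0 0 0 0 0 0 -1'
python3 -c "
from h import *
import ov
G=goalR(np.deg2rad(30));x=G.as_matrix()[:,0]
g=P(-.19,0,.15)
plan(g+x*.020,G)
d=snapshot('wrist');cv2.imwrite('pics/w4.png',d['image'][:,:,::-1])
t=np.deg2rad(np.arange(0,65,4));a=19*(1-np.cos(t));h=19*np.sin(t)
print(np.diff(np.array([.5*a-.866*h,.866*a+.5*h]).T,axis=0))
"
```

```text
time: 4.33
eef_pos: [0.5602, -0.1241, 0.1364]
orientation: [0.244, 0.437, -0.425, 0.754]
force: [-1.3, -0.3, -0.9]
width: 0.996
time: 4.75
eef_pos: [0.5584, -0.125, 0.1397]
orientation: [0.242, 0.437, -0.427, 0.754]
force: [-22.0, -9.1, 14.0]
width: 0.298
time: 5.0
eef_pos: [0.5566, -0.126, 0.1396]
orientation: [0.241, 0.437, -0.428, 0.753]
force: [-19.0, -4.0, 15.5]
width: 0.236
t 5.0 pos [ 0.5566 -0.126   0.1396] shift cm [ 0.6784  0.1759 -0.2103] turn deg [0.0822 0.0644 0.7035] F [-18.958   -4.0433  15.5242] w 0.236 q [ 0.      0.0093  2.1666 -0.6515  0.798  -0.1211]
[[-1.1246  0.7028]
 [-1.0729  0.7795]
 [-1.0159  0.8524]
 [-0.9539  0.9212]
 [-0.8874  0.9855]
 [-0.8164  1.045 ]
 [-0.7416  1.0994]
 [-0.6631  1.1485]
 [-0.5813  1.1919]
 [-0.4968  1.2296]
 [-0.4098  1.2613]
 [-0.3208  1.2868]
 [-0.2303  1.306 ]
 [-0.1386  1.3189]
 [-0.0463  1.3253]
 [ 0.0463  1.3253]]
```

View pics/w4.png

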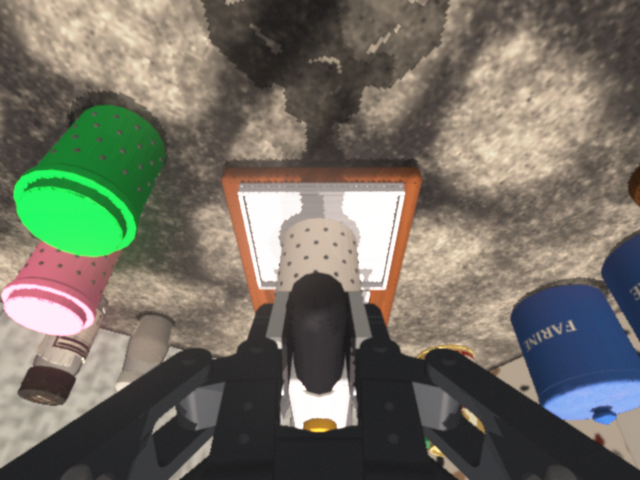

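Handle gripped at a width of 0.236. There is some side load, so I'll shift slightly to -y while starting the arc.

```bash
python3 -m handwheel '-0.6 -0.1 0.1 0 0 0 -1;-1.1 -0.05 0.7 0 0 0 -1;-1.07 0 0.78 0 0 0 -1' && python3 -m handwheel '-1.02 0 0.85 0 0 0 -1;-0.95 0 0.92 0 0 0 -1'
python3 -c "
from h import *
s=bot.observe();x=R.from_quat(s['orientation']).as_matrix()[:,0]
v=s['eef_pos']-.02*x-P(0,0,.15);print('px',v@px,'py',v@py,'z',v[2],'ang',np.arctan2(v[2],-v@px),'r',np.hypot(v[2],v@px),'F',s['force']@px,s['force']@py,s['force'][2],s['width'])
d=snapshot('wrist');cv2.imwrite('pics/w5.png',d['image'][:,:,::-1])"
```

```text
time: 5.3
eef_pos: [0.5575, -0.1275, 0.1697]
orientation: [0.241, 0.437, -0.427, 0.754]
force: [7.2, -23.1, -12.7]
width: 0.237
time: 5.47
eef_pos: [0.5602, -0.132, 0.1952]
orientation: [0.241, 0.437, -0.427, 0.754]
force: [7.5, -21.1, -13.7]
width: 0.239
px -0.18462693776363065 py -0.0015803072105426232 z 0.06249173304410591 ang 0.3263715277223436 r 0.19491619441911784 F 21.90053905150116 -4.57784037409267 -13.655040309443805 0.2390651799598464
```

View pics/w5.png

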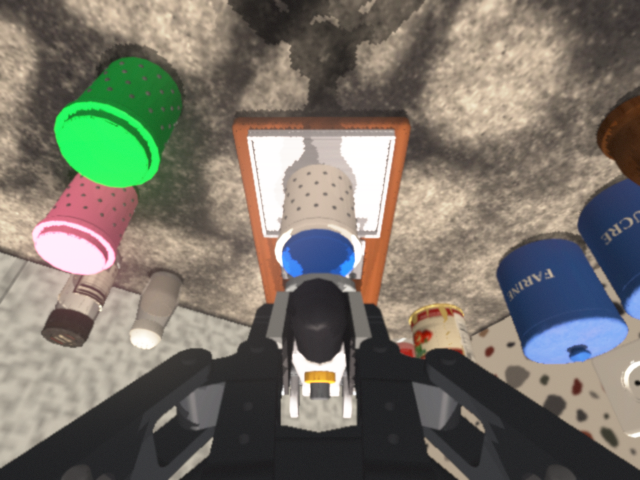

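Arm is at about 0.33 rad, held. Continuing along the arc with a small correction toward the hinge.

```bash
cat > st.py <<'E'
from h import *
s=bot.observe();M=R.from_quat(s['orientation']).as_matrix();x=M[:,0]
v=s['eef_pos']-.02*x-P(0,0,.15);print('px',v@px,'py',v@py,'z',v[2],'ang',np.arctan2(v[2],-v@px),'r',np.hypot(v[2],v@px),'F',s['force']@px,s['force']@py,s['force'][2],s['width'],'lean',np.rad2deg(np.arctan2(x@px,-x[2])),s['time'])
E
python3 -m handwheel '-0.84 0 1.1 0 0 0 -1;-0.77 0 1.16 0 0 0 -1;-0.72 0 1.14 0 0 0 -1;-0.66 0 1.15 0 0 0 -1' && python3 st.py
```

```text
time: 5.85
eef_pos: [0.5714, -0.1501, 0.2421]
orientation: [0.243, 0.439, -0.426, 0.752]
force: [-4.4, -5.4, -6.5]
width: 0.232
px -0.1632307540191045 py -0.00143931710539083 z 0.10948978622202785 ang 0.5908358546485327 r 0.19655099171612123 F 2.333409532539972 -6.5263225468112145 -6.53782432863443 0.231885661982412 lean 29.723406703722848 5.85
```

```bash
python3 -m handwheel '-0.58 0 1.2 0 0 0 -1;-0.48 0 1.24 0 0 0 -1;-0.38 0 1.28 0 0 0 -1;-0.3 0 1.3 0 0 0 -1' && python3 st.py
```

```text
time: 6.18
eef_pos: [0.5899, -0.1799, 0.2843]
orientation: [0.243, 0.439, -0.426, 0.753]
force: [-9.9, -4.0, 1.0]
width: 0.237
px -0.12823488229790042 py -0.0011305764186389214 z 0.15163997109351182 ang 0.8688310098093943 r 0.1985922099962571 F -1.740455795480523 -10.537496790184537 1.0357740690170916 0.23650420714806744 lean 29.800108864672584 6.1833
```

```bash
python3 -m handwheel '-0.18 -0.05 1.32 0 0 0 -1;-0.1 -0.05 1.33 0 0 0 -1;0 -0.02 1.33 0 0 0 -1;0 0 0 0 0 0 -1' && python3 st.py; python3 -c "
from h import *
for n in('wrist','side','scene'):
    d=snapshot(n);cv2.imwrite('pics/%s6.png'%n,d['image'][:,:,::-1])
d=snapshot('side');crop(d,280,130,420,260,5,'d6.png')"
```

```text
time: 6.52
eef_pos: [0.6091, -0.211, 0.3109]
orientation: [0.243, 0.435, -0.426, 0.755]
force: [-8.4, -3.8, 7.5]
width: 0.221
px -0.09178754891746725 py -0.0010300018282908955 z 0.1781917578379977 ang 1.0951374981148607 r 0.20044265189243546 F -1.0762208181388588 -9.146960728144604 7.530699658637587 0.2205376381649721 lean 30.224535666159873 6.5167
```

View pics/wrist6.png

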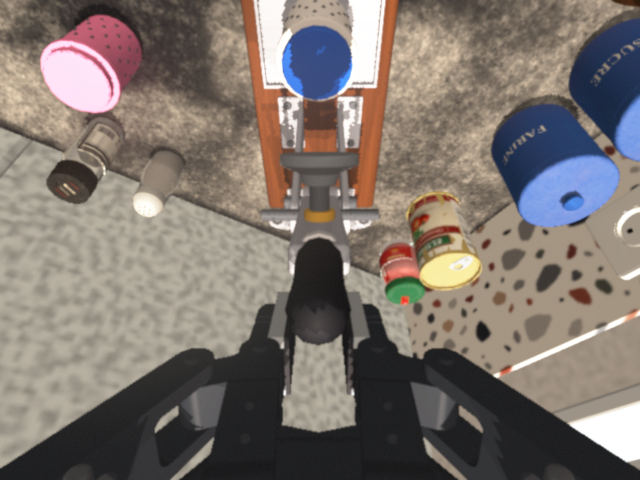

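View pics/scene6.png

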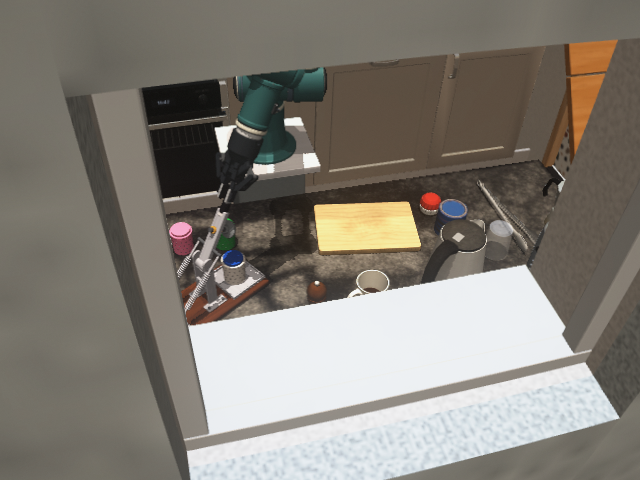

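The arm reads about 1.09 rad and the springs now push up (+7.5 N), so it's past the dead point. Releasing.

```bash
python3 -m handwheel '0 0 0 0 0 0 1;0 0 0 0 0 0 1;0 0 0 0 0 0 1;0 0 0 0 0 0 1;0 0 0 0 0 0 1' && python3 -m handwheel '0 0 0 0 0 0 1;0 0 0 0 0 0 1;0 0 0 0 0 0 1' ; python3 st.py; python3 -c "
from h import *
d=snapshot('wrist');cv2.imwrite('pics/w7.png',d['image'][:,:,::-1])"
```

```text
time: 7.13
eef_pos: [0.6101, -0.2074, 0.3074]
orientation: [0.244, 0.436, -0.424, 0.755]
force: [0.1, -0.4, -0.9]
width: 0.915
time: 7.38
eef_pos: [0.61, -0.2077, 0.3073]
orientation: [0.244, 0.436, -0.424, 0.755]
force: [-0.6, -1.2, -0.5]
width: 1.0
px -0.09406845818030334 py 0.0014147908643889955 z 0.17465624101257757 ang 1.0767538079234695 r 0.19837761302390716 F 0.6887409415959093 -1.1766096284683578 -0.4803393372934588 1.0002305916723304 lean 29.998289968026945 7.3833
```

View pics/w7.png

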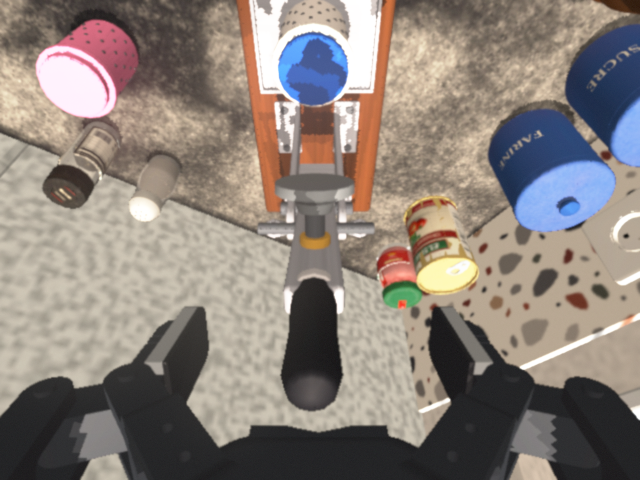

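The arm stands open on its own with the fingers clear. Retracting, then moving to the front of the press.

```bash
python3 -m handwheel '-2.5 0 0 0 0 0 1;-2.5 0 0 0 0 0 1;-2.5 0 0 0 0 0 1;-2.5 0 0 0 0 0 1;0 0 -3 0 0 0 1' && python3 -m handwheel '0 0 -3 0 0 0 1;0 0 -3 0 0 0 1;0 0 -3 0 0 0 1;0 0 -2 0 0 0 1;0 0 0 0 0 0 1' ; python3 st.py; python3 -c "
from h import *
import ov
ov.overlay('wrist',(190,100,450,400),2,'w8.png',1.12)
d=snapshot('wrist');crop(d,220,100,420,300,4*.75,'w8b.png')
d=snapshot('side');crop(d,300,130,420,270,4,'d8.png')
d=snapshot('scene');crop(d,160,190,290,330,4,'s8.png')
l=np.deg2rad(40);G=goalR(l);x=G.as_matrix()[:,0];g=P(-.1,0,.068)
plan(g+x*(.0187-.1),G)"
```

```text
time: 7.85
eef_pos: [0.5744, -0.1442, 0.3897]
orientation: [0.247, 0.429, -0.423, 0.759]
force: [1.1, -0.4, 1.7]
width: 0.998
time: 8.27
eef_pos: [0.5182, -0.0595, 0.3207]
orientation: [0.243, 0.439, -0.423, 0.754]
force: [-0.6, -0.6, -0.3]
width: 0.999
px -0.2683438161778453 py 0.00022769278305025483 z 0.188076412391069 ang 0.6113153209584249 r 0.32769061716623 F 0.24116387218652602 -0.7955944663574523 -0.29687074273132763 0.9991642101514809 lean 29.80767649786366 8.2667
t 8.47 pos [ 0.5217 -0.0622  0.3253] shift cm [21.9938 -0.193  -0.9477] turn deg [-0.0069 -9.9185 -0.0484] F [ 1.3509 -0.3135  1.2499] w 1.002 q [ 0.1414 -0.2238  2.0144 -0.5213  1.1781 -0.2452]
```

View pics/w8.png

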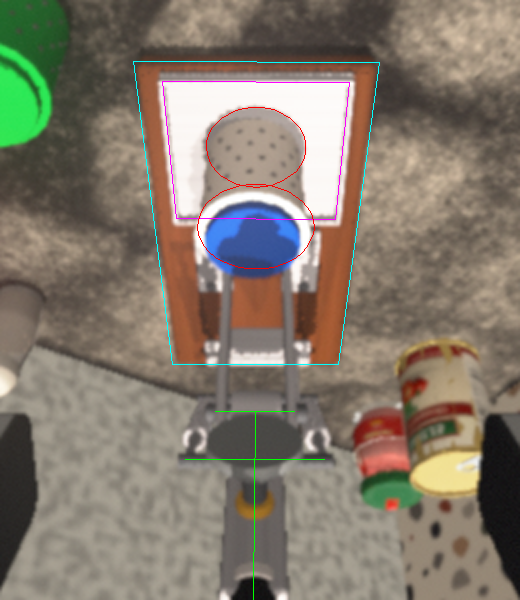

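View pics/d8.png

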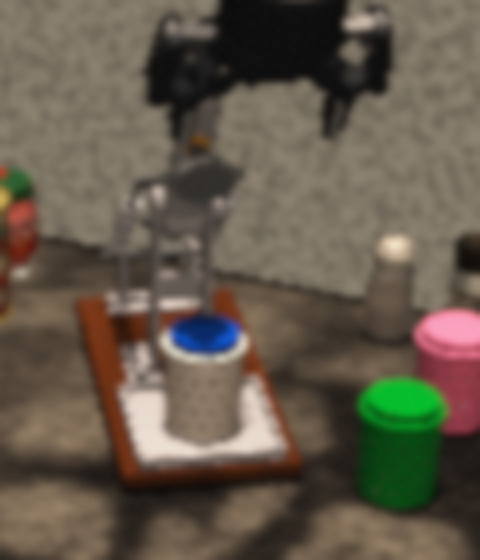

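View pics/s8.png

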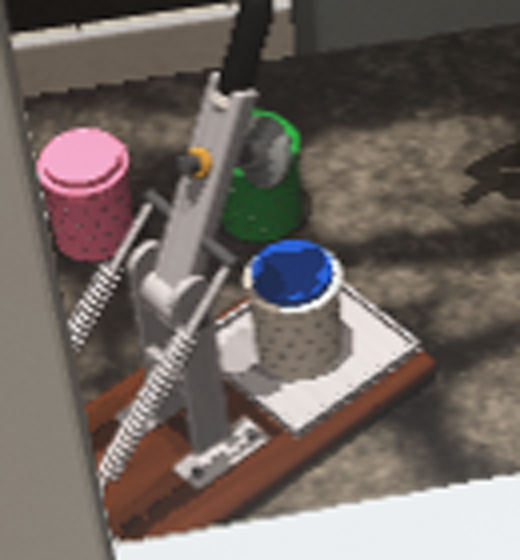

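```bash
python3 -c "
from h import *
w=snapshot('wrist');a=snapshot('scene');b=snapshot('side')
def loc(p): v=p-PO; return np.array([v@px,v@py])
for z in(.092,.1):
  print(z,'wrist rim',loc(onz(w,(190+253/2,100+238/2),z)),'scene',loc(onz(a,(160+294/4,190+275/4),z)),'side',loc(onz(b,(300+205/4,130+342/4),z)))
print('bottom front wrist',loc(onz(w,(190+255/2,100+109/2),.023)))
"
```

```text
0.092 wrist rim [-0.0796  0.0007] scene [-0.0977  0.    ] side [-0.0879 -0.0065]
0.1 wrist rim [-0.0875  0.0007] scene [-0.0932  0.0061] side [-0.1023 -0.0037]
bottom front wrist [-0.1207  0.002 ]
```

```bash
python3 -m handwheel '0 0 0 0 -5 0 1;0 0 0 0 -5 0 1;2.8 0 0 0 0 0 1;2.8 0 0 0 0 0 1;0 0 0 0 0 0 1' ; python3 -c "
from h import *
l=np.deg2rad(40);G=goalR(l);x=G.as_matrix()[:,0];g=P(-.092,0.0005,.067)
plan(g+x*(.0187-.09),G);plan(g+x*(.0187),G)"
```

```text
time: 9.03
eef_pos: [0.538, -0.0939, 0.2767]
orientation: [0.205, 0.371, -0.445, 0.789]
force: [-1.0, -0.5, -1.6]
width: 0.996
t 9.03 pos [ 0.538  -0.0939  0.2767] shift cm [17.0876  0.246  -3.729 ] turn deg [ 0.2052 -0.1495  0.3249] F [-1.0101 -0.5445 -1.6161] w 0.996 q [ 0.1685 -0.1786  2.1307 -0.7618  1.0462 -0.0327]
t 9.03 pos [ 0.538  -0.0939  0.2767] shift cm [26.0874  0.297  -3.7055] turn deg [ 0.2052 -0.1495  0.3249] F [-1.0101 -0.5445 -1.6161] w 0.996 q [ 0.1685 -0.1786  2.1307 -0.7618  1.0462 -0.0327]
```

```bash
python3 -m handwheel '0 0 -3.7 0 0 0 1;3 0.05 0 0 0 0.3 1;3 0.05 0 0 0 0 1;3 0.05 0 0 0 0 1;3 0.05 0 0 0 0 1' && python3 -m handwheel '3 0.05 0 0 0 0 1;2 0 0 0 0 0 1;0 0 0 0 0 0 1'; python3 -c "
from h import *
l=np.deg2rad(40);G=goalR(l);x=G.as_matrix()[:,0];g=P(-.092,0.0005,.067)
plan(g+x*(.0187),G)
d=snapshot('wrist');cv2.imwrite('pics/w9.png',d['image'][:,:,::-1])"
```

```text
time: 9.45
eef_pos: [0.5685, -0.1334, 0.1662]
orientation: [0.208, 0.367, -0.441, 0.792]
force: [-0.1, -0.2, -0.1]
width: 0.996
time: 9.7
eef_pos: [0.5833, -0.1622, 0.1244]
orientation: [0.207, 0.369, -0.444, 0.79]
force: [-0.7, -0.6, -0.9]
width: 0.998
t 9.7 pos [ 0.5833 -0.1622  0.1244] shift cm [ 9.1453 -0.1763 -0.2353] turn deg [ 0.039  -0.1144  0.0218] F [-0.7301 -0.6339 -0.8851] w 0.998 q [ 0.0072  0.0781  2.205  -0.9844  0.7214  0.1825]
```

View pics/w9.png

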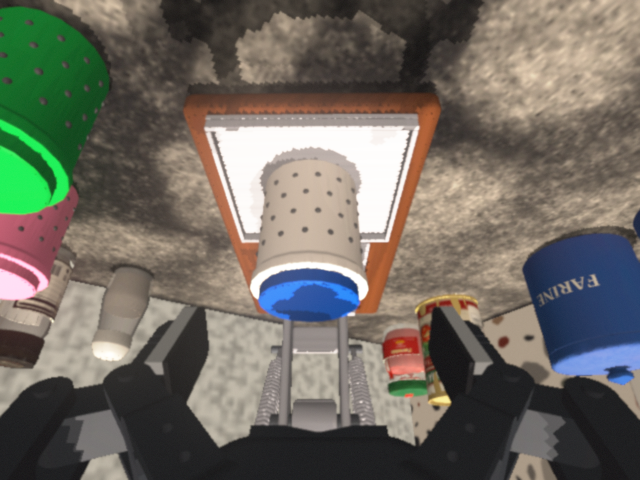

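```bash
python3 -c "
from h import *
w=snapshot('wrist')
def loc(p): v=p-PO; return np.array([v@px,v@py])
print('lid top centre',loc(onz(w,(310,294),.103)),'rim front',loc(onz(w,(309,248),.095)),'bottom front',loc(onz(w,(310,152),.023)))
t=np.linspace(0,6.3,40)
for c in((-.092,-.003),(-.098,-.003)):
  for z,r in((.023,.031),(.087,.0325),(.095,.0325)):
    q=proj(w,[P(c[0]+r*np.cos(u),c[1]+r*np.sin(u),z) for u in t]);print(c,z,q.min(0),q.max(0))
"
```

```text
lid top centre [-0.107  -0.0008] rim front [-0.1394 -0.0008] bottom front [-0.128  -0.0012]
(-0.092, -0.003) 0.023 [260.9289 158.2929] [355.2921 219.072 ]
(-0.092, -0.003) 0.087 [249.1699 249.8417] [364.0935 301.8413]
(-0.092, -0.003) 0.095 [247.7912 263.9575] [365.0439 313.6537]
(-0.098, -0.003) 0.023 [259.752  150.9011] [356.055  214.1901]
(-0.098, -0.003) 0.087 [247.4968 243.4831] [365.1996 298.0333]
(-0.098, -0.003) 0.095 [246.0469 257.8429] [366.1971 310.0328]
```

```bash
python3 -c "
from h import *
l=np.deg2rad(40);G=goalR(l);x=G.as_matrix()[:,0];g=P(-.098,-0.0015,.067)
plan(g+x*(.0187),G)"
python3 -m handwheel '0 -0.36 -0.6 0 0 0 1;2.2 0 0 0 0 0 1;2.2 0 0 0 0 0 1;2.2 0 0 0 0 0 1;2 0 0 0 0 0 1' &&  python3 -m handwheel '0 0 0 0 0 0 1'; python3 -c "
from h import *
l=np.deg2rad(40);G=goalR(l);x=G.as_matrix()[:,0];g=P(-.098,-0.0015,.067)
plan(g+x*(.0187),G)
d=snapshot('wrist');cv2.imwrite('pics/w10.png',d['image'][:,:,::-1])"
```

```text
t 9.8 pos [ 0.5845 -0.1608  0.1274] shift cm [ 9.0291 -0.5804 -0.8699] turn deg [-0.0279  0.0094 -0.1843] F [0.2096 0.3315 0.4906] w 0.997 q [ 0.0098  0.0737  2.2036 -0.9828  0.723   0.1813]
time: 10.22
eef_pos: [0.6094, -0.2044, 0.0589]
orientation: [0.208, 0.367, -0.441, 0.792]
force: [0.2, -0.6, 0.6]
width: 1.0
time: 10.3
eef_pos: [0.6076, -0.2052, 0.0563]
orientation: [0.207, 0.369, -0.442, 0.791]
force: [-0.6, 0.7, -0.3]
width: 1.0
t 10.3 pos [ 0.6076 -0.2052  0.0563] shift cm [ 0.374  -0.212  -0.1249] turn deg [ 0.0586 -0.0287 -0.2109] F [-0.5962  0.6664 -0.2868] w 1.0 q [-0.0818  0.233   2.1902 -1.1726  0.5957  0.3382]
```

View pics/w10.png

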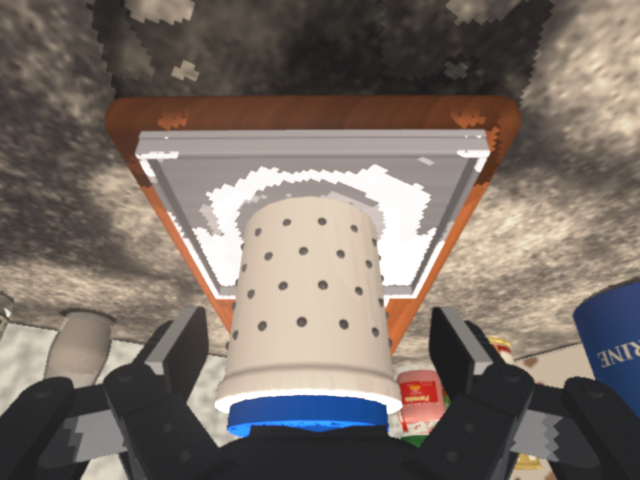

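The mould is between the fingers, with its rim centre at about (309,400) against the finger midline at 319, so it sits about 3 mm to -y. Correct and close.

```bash
python3 -m handwheel '0.2 -0.3 0 0 0 0 1;0 0 0 0 0 0 -1;0 0 0 0 0 0 -1;0 0 0 0 0 0 -1;0 0 0 0 0 0 -1' &&  python3 -m handwheel '0 0 0 0 0 0 -1;0 0 0 0 0 0 -1;0 0 0 0 0 0 -1'; python3 st.py; python3 -c "
from h import *
d=snapshot('wrist');cv2.imwrite('pics/w11.png',d['image'][:,:,::-1])"
```

```text
time: 10.77
eef_pos: [0.6068, -0.2073, 0.0578]
orientation: [0.207, 0.367, -0.442, 0.792]
force: [-4.1, 4.4, 9.2]
width: 0.705
time: 11.02
eef_pos: [0.6068, -0.2073, 0.0578]
orientation: [0.207, 0.367, -0.442, 0.792]
force: [-4.0, 3.6, 8.1]
width: 0.704
px -0.09895990485753377 py -0.0012570619182705129 z -0.07686250802183295 ang -0.6603734850353786 r 0.12530326375964224 F -5.098097677063174 -1.5290252042593822 8.083264379863664 0.704120034232526 lean 40.13628084225172 11.0167
```

View pics/w11.png

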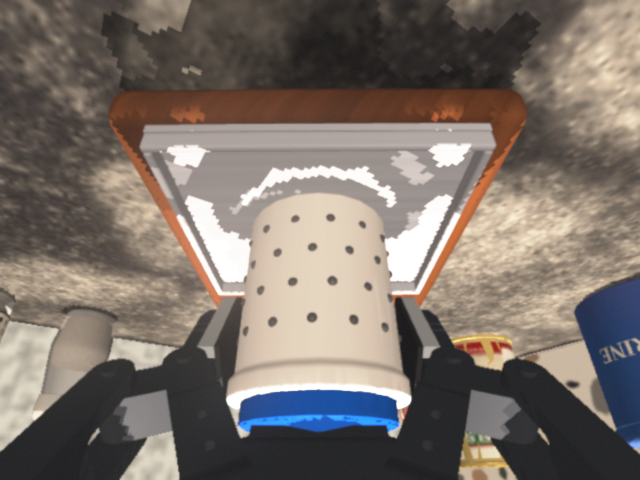

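```bash
python3 -m handwheel '-0.5 0 0.43 0 0 0 -1;-0.6 0 0.5 0 0 0 -1;-0.6 0 0.5 0 0 0 -1;0 0 0 0 0 0 -1' ; python3 st.py; python3 -c "
from h import *
d=snapshot('wrist');cv2.imwrite('pics/w12.png',d['image'][:,:,::-1])
d=snapshot('side');crop(d,300,130,420,270,4,'d12.png')"
```

```text
time: 11.4
eef_pos: [0.6067, -0.2072, 0.0795]
orientation: [0.208, 0.367, -0.441, 0.792]
force: [1.2, -0.1, -3.3]
width: 0.704
px -0.09911961745739022 py -0.0013210623449965478 z -0.05519453369150183 ang -0.5080853768092783 r 0.11345102517968582 F 0.6846342420886845 1.0074470626417404 -3.3253222379550693 0.7039467903320011 lean 40.039443655579554 11.4
```

View pics/w12.png

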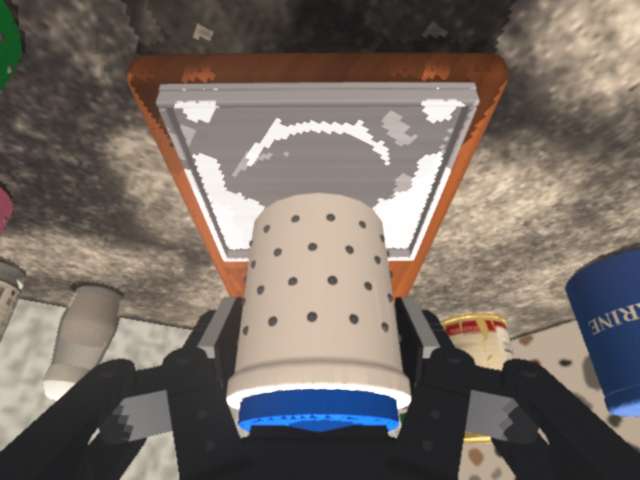

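View pics/d12.png

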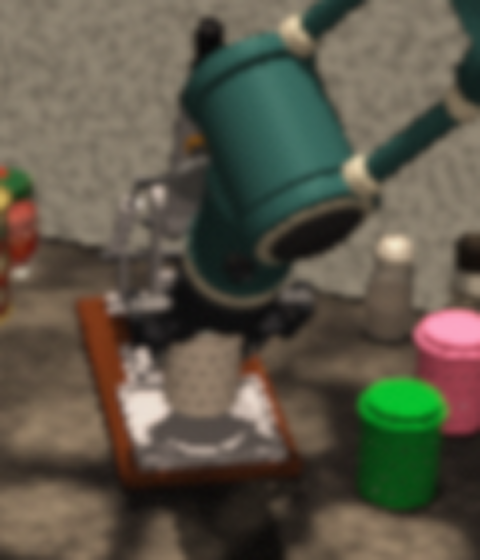

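Lifted cleanly by about 22 mm and upright, with the tray clear below. Drawing it out forwards.

```bash
python3 -m handwheel '-1.0 0 -1.1 0 0 0 -1;-1.9 0 -2.1 0 0 0 -1;-2.08 0 -2.17 0 0 0 -1;-2.08 0 -2.17 0 0 0 -1;-2.08 0 -2.17 0 0 0 -1' ; python3 -m handwheel '-2.7 0.6 -1.6 0 0 0 -1;-2.7 0.8 -1.6 0 0 0 -1;-2.7 1 -1.6 0 0 0 -1;0 0 0 0 0 0 -1'; python3 -c "
from h import *
s=bot.observe();M=R.from_quat(s['orientation']).as_matrix();x=M[:,0]
m=s['eef_pos']-.0115*px;print('mould',m[:2],'bottom',s['eef_pos'][2]-.0348,s['q'],s['width'],s['force'])
d=np.array([.4904,.215])-m[:2];v=M.T@np.array([d[0],d[1],.07-(s['eef_pos'][2]-.0348)])*100;print(v,'orient err',np.rad2deg((R.from_quat(s['orientation']).inv()*goalR(np.deg2rad(40.04))).as_rotvec()))
d=snapshot('wrist');cv2.imwrite('pics/w13.png',d['image'][:,:,::-1])
d=snapshot('side');cv2.imwrite('pics/d13.png',d['image'][:,:,::-1])"
```

```text
time: 11.92
eef_pos: [0.5342, -0.093, 0.0847]
orientation: [0.208, 0.369, -0.442, 0.791]
force: [0.9, 0.5, -4.1]
width: 0.708
time: 12.25
eef_pos: [0.5107, -0.0004, 0.1182]
orientation: [0.209, 0.368, -0.438, 0.793]
force: [0.8, 0.6, -2.7]
width: 0.704
mould [0.5047 0.0094] bottom 0.08338369518424912 [ 0.3904  0.0235  2.2776 -0.9048  0.9326  0.4329] 0.7036157291699037 [ 0.8034  0.5527 -2.6732]
[-10.5894   9.6468 -14.8727] orient err [ 0.1219 -0.1366 -0.7192]
```

View pics/w13.png

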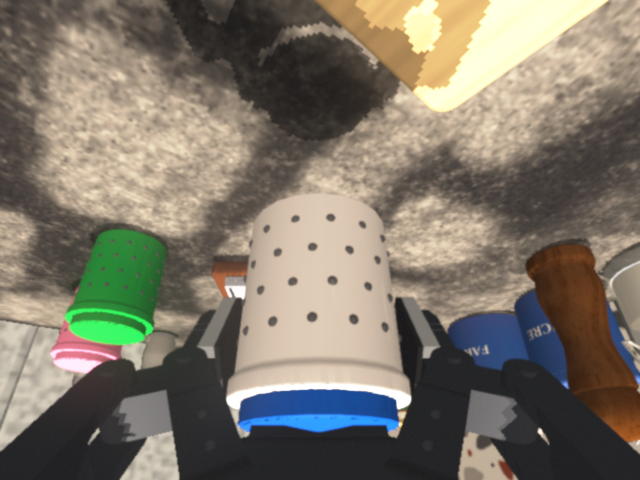

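View pics/d13.png

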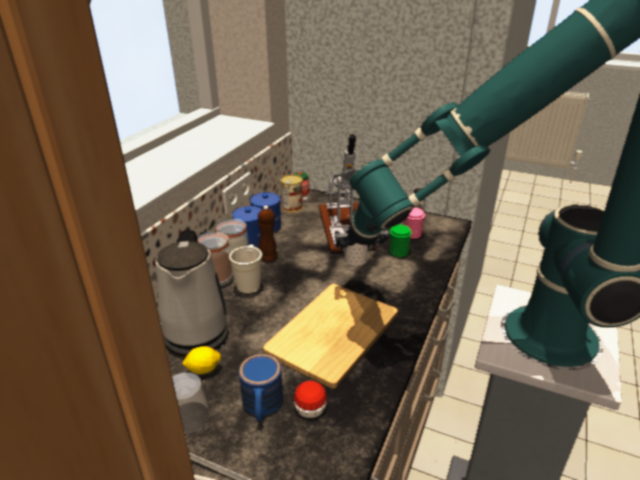

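```bash
cat > bp.py <<'E'
from h import *
s=bot.observe();M=R.from_quat(s['orientation']).as_matrix();x=M[:,0]
m=s['eef_pos']-.0115*px;print(s['time'],'mould',m[:2],'bottom',s['eef_pos'][2]-.0348,s['q'],s['width'],s['force'])
d=np.array([.4904,.215])-m[:2];v=M.T@np.array([d[0],d[1],.045-(s['eef_pos'][2]-.0348)])*100;print(v,'orient err',np.rad2deg((R.from_quat(s['orientation']).inv()*goalR(np.deg2rad(40.04))).as_rotvec()))
E
python3 -m handwheel '-1.76 1.6 -2.48 0 0 0 -1;-1.76 1.6 -2.48 0 0 0 -1;-1.76 1.6 -2.48 0 0 0 -1;-1.76 1.6 -2.48 0 0 0 -1;-1.76 1.6 -2.48 0 0 0 -1'; python3 bp.py
```

```text
time: 12.77
eef_pos: [0.498, 0.165, 0.1037]
orientation: [0.207, 0.368, -0.443, 0.791]
force: [1.1, 0.1, -2.8]
width: 0.707
12.7667 mould [0.492  0.1748] bottom 0.06893253544545702 [ 0.7031  0.2038  2.1079 -0.7892  1.1095  0.6212] 0.7070255902894653 [ 1.1329  0.0558 -2.8404]
[-0.4222  1.956  -4.2291] orient err [ 0.0296 -0.0217 -0.1325]
```

```bash
python3 -m handwheel '-0.2 0.9 -1.6 0 0 0 -1;-0.2 0.7 -1.5 0 0 0 -1;0 0.35 -1.1 0 0 0 -1;0 0 0 0 0 0 -1'; python3 bp.py; python3 -c "
from h import *
d=snapshot('wrist');cv2.imwrite('pics/w14.png',d['image'][:,:,::-1])
d=snapshot('side');crop(d,230,220,430,390,4,'d14.png')
d=snapshot('scene');crop(d,290,150,450,270,5,'s14.png')"
```

```text
time: 13.1
eef_pos: [0.4964, 0.2049, 0.0786]
orientation: [0.206, 0.369, -0.442, 0.791]
force: [0.3, 0.8, -3.5]
width: 0.703
13.1 mould [0.4905 0.2147] bottom 0.04382218728455413 [ 0.7604  0.286   2.0617 -0.7767  1.1127  0.6797] 0.7027791233693641 [ 0.2874  0.8201 -3.5477]
[-0.1061  0.0091  0.0568] orient err [ 0.182  -0.0557 -0.1557]
```

View pics/d14.png

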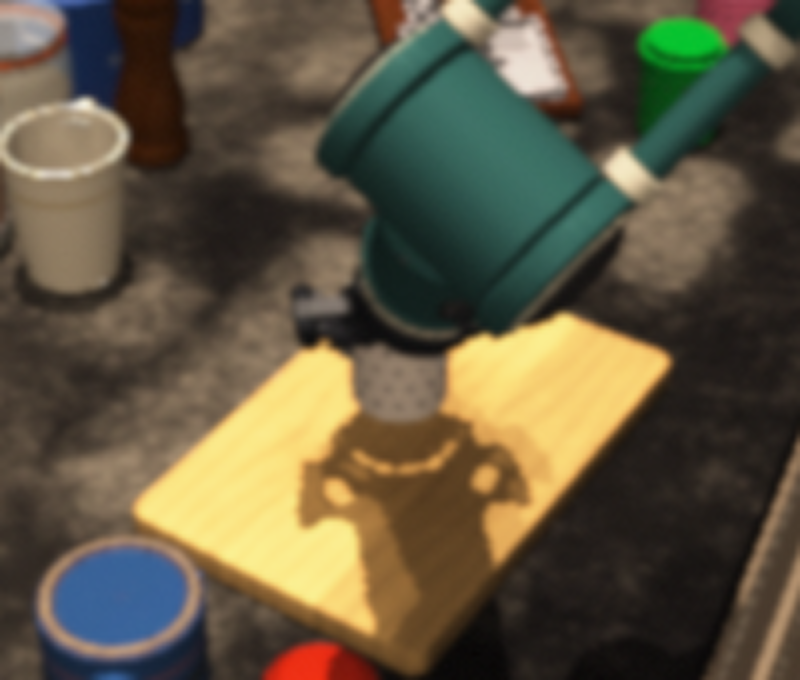

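View pics/s14.png

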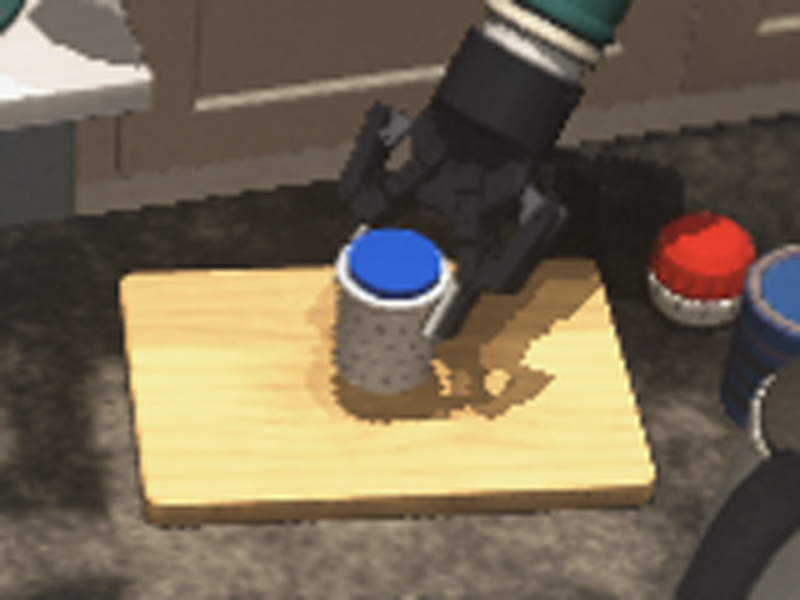

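The mould is over the middle of the board, upright, about 2 cm up. Lowering in small steps.

```bash
python3 -m handwheel '0.5 0 -0.42 0 0 0 -1;0.45 0 -0.38 0 0 0 -1;0 0 0 0 0 0 -1'; python3 -m handwheel '0.25 0 -0.21 0 0 0 -1;0 0 0 0 0 0 -1'; python3 bp.py; python3 -m handwheel '0.15 0 -0.13 0 0 0 -1;0 0 0 0 0 0 -1';python3 bp.py
```

```text
time: 13.5
eef_pos: [0.4967, 0.2036, 0.0675]
orientation: [0.207, 0.368, -0.442, 0.791]
force: [-1.4, 0.1, -2.9]
width: 0.706
time: 13.67
eef_pos: [0.4972, 0.2044, 0.0648]
orientation: [0.207, 0.368, -0.442, 0.791]
force: [-0.5, 0.2, -2.7]
width: 0.705
13.6667 mould [0.4912 0.2142] bottom 0.030041981249464084 [ 0.7592  0.3075  2.067  -0.7882  1.0922  0.7031] 0.7054609629154018 [-0.457   0.2101 -2.7037]
[-1.2148 -0.0258  0.8795] orient err [ 0.0521 -0.0331 -0.237 ]
time: 13.83
eef_pos: [0.4974, 0.2049, 0.0632]
orientation: [0.207, 0.368, -0.442, 0.791]
force: [0.3, 0.3, -3.1]
width: 0.708
13.8333 mould [0.4914 0.2148] bottom 0.02841058747600711 [ 0.7597  0.3105  2.067  -0.7896  1.0897  0.706 ] 0.70771120350766 [ 0.2984  0.2958 -3.0634]
[-1.3192 -0.0706  1.0091] orient err [ 0.0469 -0.0353 -0.2837]
```

```bash
python3 -m handwheel '0.15 0 -0.13 0 0 0 -1;0 0 0 0 0 0 -1'; python3 -m handwheel '0.15 0 -0.13 0 0 0 -1;0 0 0 0 0 0 -1'; python3 -m handwheel '0.1 0 -0.08 0 0 0 -1;0 0 0 0 0 0 -1'
```

```text
time: 14.0
eef_pos: [0.4974, 0.2051, 0.0612]
orientation: [0.207, 0.368, -0.442, 0.791]
force: [0.5, 0.6, -3.8]
width: 0.705
time: 14.17
eef_pos: [0.4973, 0.205, 0.0591]
orientation: [0.207, 0.368, -0.442, 0.791]
force: [-0.6, 1.0, -3.2]
width: 0.706
time: 14.33
eef_pos: [0.4974, 0.205, 0.0579]
orientation: [0.207, 0.368, -0.442, 0.791]
force: [0.4, -0.5, -3.8]
width: 0.707
```

```bash
for i in 1; do python3 -m handwheel '0.1 0 -0.08 0 0 0 -1;0 0 0 0 0 0 -1'; done; python3 -m handwheel '0.1 0 -0.08 0 0 0 -1;0 0 0 0 0 0 -1'
```

```text
time: 14.5
eef_pos: [0.4974, 0.205, 0.0566]
orientation: [0.207, 0.368, -0.442, 0.791]
force: [-0.1, 0.6, -3.2]
width: 0.699
time: 14.67
eef_pos: [0.4976, 0.2049, 0.0564]
orientation: [0.207, 0.368, -0.442, 0.792]
force: [-2.9, 0.5, 2.6]
width: 0.706
```

Contact: Fz went from about -3.3 to +2.6 N. Releasing.

```bash
python3 -m handwheel '0 0 0 0 0 0 0.6;0 0 0 0 0 0 1;0 0 0 0 0 0 1;0 0 0 0 0 0 1;0 0 0 0 0 0 1'; python3 -m handwheel '0 0 0 0 0 0 1;0 0 0 0 0 0 1'; python3 -c "
from h import *
d=snapshot('wrist');cv2.imwrite('pics/w15.png',d['image'][:,:,::-1])"
```

```text
time: 15.08
eef_pos: [0.4977, 0.205, 0.0557]
orientation: [0.208, 0.368, -0.442, 0.792]
force: [-0.4, 0.7, 0.1]
width: 1.003
time: 15.25
eef_pos: [0.4976, 0.205, 0.0556]
orientation: [0.208, 0.368, -0.442, 0.791]
force: [0.4, -0.2, -0.2]
width: 0.995
```

View pics/w15.png

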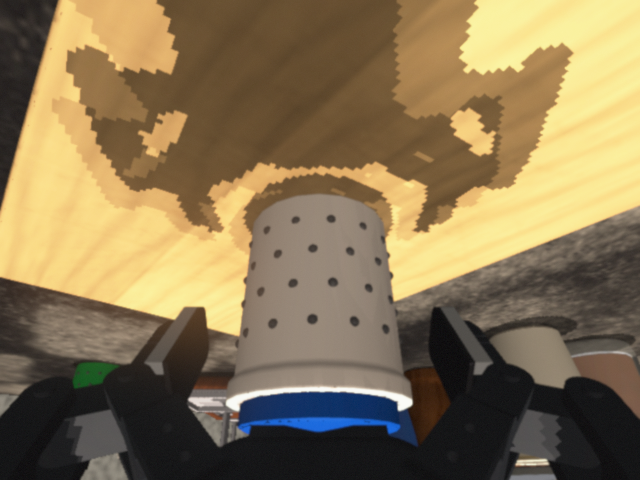

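Free on both sides. Backing off along the tool axis.

```bash
python3 -m handwheel '-1.5 0 0 0 0 0 1;-2.5 0 0 0 0 0 1;-3 0 0 0 0 0 1;-3 0 0 0 0 0 1;-3 0 0 0 0 0 1'; python3 -m handwheel '-2 0 0 0 0 0 1;0 0 0 0 0 0 1;0 0 0 0 0 0 1'; python3 -c "
from h import *
d=snapshot('wrist');cv2.imwrite('pics/w16.png',d['image'][:,:,::-1])
d=snapshot('side');cv2.imwrite('pics/d16.png',d['image'][:,:,::-1])
d=snapshot('scene');crop(d,160,150,450,330,2.7,'s16.png')"
```

```text
time: 15.72
eef_pos: [0.4525, 0.277, 0.1569]
orientation: [0.208, 0.368, -0.442, 0.791]
force: [0.2, 0.4, 0.1]
width: 1.0
time: 15.97
eef_pos: [0.4468, 0.2886, 0.1719]
orientation: [0.209, 0.368, -0.44, 0.792]
force: [-0.4, -0.6, -0.7]
width: 1.003
```

View pics/s16.png

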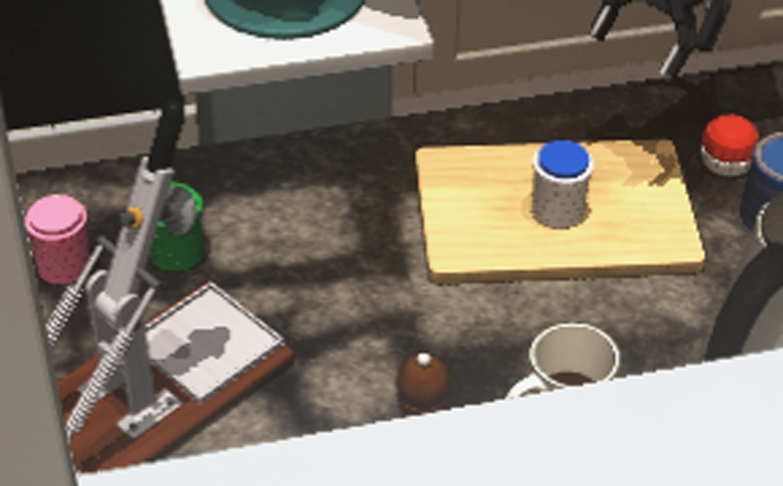

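View pics/d16.png

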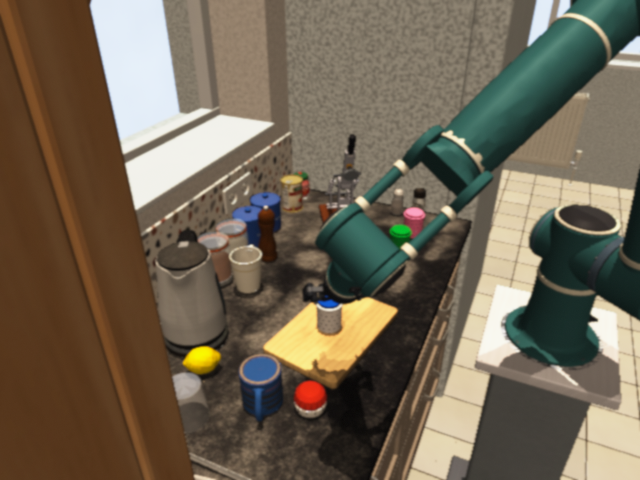

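View pics/w16.png

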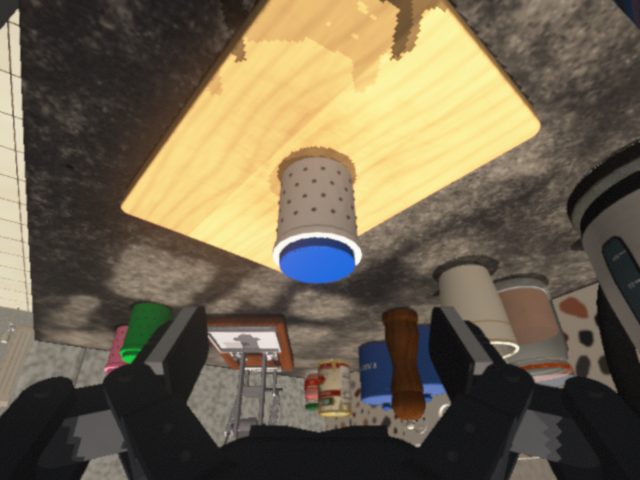

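The mould stands upright near the middle of the board, the press is open, the other things are where they were, and the robot is clear of everything.

```bash
python3 -c "
from plant import bot
print(bot.hand_in())"
```

```text
the job is handed in; nothing more can be done
None
```

I opened the press, stood the white mould on the chopping board and handed the job in at about 16 s of the 58 s allowed. `hand_in` reported no verdict.

- **Press:** I pinched the handle and swung the arm up to about 1.09 rad, where the springs pushed up on the handle (+7.5 N). I then let go, and the later pictures show it standing open by itself.
- **Mould:** I gripped it from the front with the tool leaning 40°, lifted it about 22 mm over the tray lip and drew it out. I lowered it onto the board in 1 to 2 mm steps until the force showed contact, then released it and backed off.
- **Last checks:** The pictures show the mould upright near the middle of the board. The board and all the bystanders look unmoved, and the wrist force is near zero with the gripper open and clear. These were checks by eye; I did not measure the mould's final pose.
- **What disagreed:** My first fit of the press from the fixed cameras was off by about 2° and 6 mm, which the wrist camera corrected. Closing on the handle and on the mould each needed a sideways correction of about 1 to 4 mm. The handle grip also showed side loads of up to about 25 N before they eased.

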